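Shut the pin box and lift the oiled lock cylinder out with the tongs

TASK

The freshly oiled lock cylinder is to be held up to drip off over its dish, so first close the open teak pin box beside it: fold down the plain leaf, then the leaf whose brass strip laps over it, both fully shut. Then take the spring tongs from their rest, close their jaws on the round brass body of the lock cylinder (tongs only, keep the gripper off the oily brass) and lift it, upright, about a hand's breadth or more above where it stood. Finish still holding it up there in the tongs, steady over the dish, and leave the padlock and the other tools where they lie.

Things in the scene. Friction and masses are not known exactly. Their poses are not given: they have to be found in the camera images.
- pinbox: Open teak pin box, fixed, 140 mm (its x) by 120 mm (its y), 60 mm high. Origin: centre of its underside, z up; at yaw 0 its -x side faces the robot. Two teak leaves (70 mm long, 120 mm wide, 8 mm thick) are hinged on its -x and +x rims and start nearly upright; shut, they meet in the middle, upper faces 68 mm above the bench.
- leaf_near (a joint): Plain leaf, hinged along the box's -x rim (line x = -70, z = 60 mm in the box frame). 0 = shut flat, 1.57 = straight up, more = leaning outwards, away from the box's middle; stop at 1.9. The hinge's friction (0.05 N m) keeps it at any angle.
- leaf_far (a joint): Leaf with a brass lapping strip on its upper face (16 mm wide, 2.5 mm thick, 8 mm of it beyond the free edge), hinged along the box's +x rim (line x = +70, z = 60 mm in the box frame). Same joint sense, friction and stop as the plain leaf. Shut last.
- tongs_grip (a point): Bright steel spring tongs, 220 mm long, 140 g, lying level on a rest. Point midway between the two finger plates (44 mm long, 16 mm high), half-way up, 32 mm above the bench at the start; spring bow 105 mm behind. x along the tongs to the jaws, z up. Width over the plates: 46 mm free and open, 33 mm with the jaws on the cylinder. They spring open: squeezing takes 4 N at first, 8 N at the cylinder.
- tongs_jaws (a point): Point midway between the two V-shaped jaws of the tongs, half-way up, 105 mm ahead of tongs_grip along the tongs' x. The jaws are 23 mm long, 16 mm high and open to about 50 mm between their lips, so they can straddle the cylinder from above or from one side. With the jaws closed on the cylinder its axis stands at this point.
- tongs_left (a joint): How far the tongs' left arm is squeezed (rad): 0 = free and open, 0.075 = jaws closed on the cylinder, 0.125 = jaws shut on nothing. The right arm moves equally.
- rest: Fixed wooden rest under the tongs. Origin: centre of its underside, x along it. Board 160 by 76 mm, 6 mm thick; two cross bars (12 mm wide, 76 mm long, tops 26 mm above the bench) at x = -58 and +58 mm, with ears at their ends up to 34 mm. The tongs' finger plates hang free between the bars.
- lock_mid (a point): Brass rim lock cylinder, about 140 g, standing upright on its flange in the drain dish: round body 28 mm in diameter and 36 mm high, on a flange 34 mm in diameter and 5 mm thick, with a flat steel tailpiece 20 mm tall on top. The point is on its axis, half-way up the round part, 23 mm above its underside, 35 mm above the bench at the start. z up.
- dish: Round white drain dish, fixed, 110 mm across the rim, rim 18 mm above the bench, with a perforated plate 12 mm above the bench on which the cylinder stands. Origin: centre of its underside.
- gate_key: Long black iron gate key, 170 mm, lying on the bench, at most 10 mm high. Leave alone. Origin near mid-shank, on the bench.
- punch: Chrome centre punch, 112 mm long, 10 mm thick, lying on the bench. Leave alone. Origin mid-length, on the bench.
- screwdriver: Screwdriver with a fluted handle, lying on the bench, about 200 mm long. Leave alone. Origin near mid-length, on the bench.
- caliper: Steel vernier caliper, 210 mm long, lying flat, 8 mm high, jaws 50 mm to one side. Leave alone. Origin near mid-length, on the bench.
- padlock: Brass padlock with steel shackle, lying flat, body 36 by 40 by 18 mm. Leave alone. Origin under the centre of its body.
- oilcan: Conical oil can, base 72 mm across, with a bent spout, 150 mm high. Leave alone. Origin: centre of its underside.
Things that resemble listed ones, but are neither listed nor needed, are in the scene too. What is shaped like the part that bears tongs_grip but red is not meant. Leave any white look-alike of the rest alone.

How it is judged:
On the way, in this order (a step that is already met when the one before it is completed fails the run):
1. the plain leaf is folded shut while the lapping leaf is still open (value of joint leaf_near below 0.06 rad and value of joint leaf_far above 0.5 rad), for 0.1 s.
2. both leaves are shut, the cylinder still standing in its dish (value of joint each of leaf_near, leaf_far below 0.06 rad and height (world z) of lock_mid below 0.05 m), for 0.2 s.
3. the tongs are in the gripper, off their rest, and pinch the cylinder (contact force between the fingers and tongs above 3 N and contact force between tongs and lock above 3 N and contact force between tongs and rest below 0.1 N), for 0.1 s.
At the end, for the whole second after the job is handed in: Cylinder pinched (3 N or more) and still in the tongs' jaws, tongs in the gripper; its middle 105 mm or more above the bench, within 70 mm of the dish's centre in plan, upright within 20 degrees, its axis within 12 mm of the jaw point, off the dish; both leaves shut within 0.06 rad (height (world z) of lock_mid above 0.105 m and horizontal distance between lock_mid and dish below 0.07 m and angle between lock_mid's own z axis and vertical below 0.35 rad and linear speed of lock below 0.03 m/s and contact force between tongs and lock above 3 N and contact force between the fingers and tongs above 3 N and horizontal distance between lock_mid and tongs_jaws below 0.012 m and contact force between lock and dish below 0.1 N and value of joint each of leaf_near, leaf_far below 0.06 rad); the arm keeps its last pose, push and grip.
It fails at once if the gripper or arm touches the lock cylinder (contact force between any of the fingers, the arm and lock above 0.5 N).
It fails at once if the cylinder is knocked over or dropped (angle between lock_mid's own z axis and vertical above 0.7 rad).
It fails at once if a bystanding tool, the padlock or the oil can is shifted by more than 30 mm (distance of any of gate_key, punch, screwdriver, caliper, padlock, oilcan from where it was at the start of the episode above 0.03 m).
It also fails if it takes over 64 s, if anything falls off the work surface, if the arm or the gripper's body presses on something with over 40 N, if the wrist force passes 120 N, or if a joint passes its speed limit or range.

ROBOT

A 6-joint arm with a two-finger parallel gripper is mounted at the origin on the work surface. World frame = base frame: x ahead of the robot, y to its left, z up, the work surface at z = 0. Lengths are in m, angles in rad, forces in N, time in s.
With the tool pointing down it reaches from about 0.4 to 0.825 m from the base axis. Payload 7 kg.
Tool frame: the origin (TCP) lies at the centre of the arm's flange, where the gripper is bolted on; the fingertips stand 178 mm ahead of it and the grasp point (between the pads) lies arm.tcp_to_grasp ahead of it (arm.tcp_to_grasp is the distance from the TCP to the grasp point, in m); z points along the fingers, y is the direction in which the jaws open and shut (so a half turn about z gives the same grasp; the last joint's range is limited). The gripper opens to 88 mm and grips with 3 to 60 N. Pads are 19 mm wide; open, the fingers measure 130 mm over their backs; the gripper's body (78 mm by 193 mm) begins 47 mm behind the grasp point.
Start: joints at [-0.839, 0.359, 0.012, 0, -1.224, -0.288], TCP at [0.29, -0.61, 0.405] pointing down, gripper open.
Joint ranges: [-3.07, 3.07], [-1.43, 2.12], [-1.02, 1.25], [-3.03, 1.67], [-3.05, -0], [-3.03, 3.03]. Speed limits (rad/s): [2.39, 2.39, 3.01, 3.14, 3.14, 3.14].

INTERFACE

Orientations are given as [roll, pitch, yaw] about the fixed x, y, z axes, in that order (R = Rz(yaw) Ry(pitch) Rx(roll)).
In Python, from station import arm gives the robot as it stands.
- The arm moves only by the tool move_arm, never from a script. Its argument "deltas" is a list of rows, each a list of 6 numbers: the shift along the world's x, y, z in mm, then the turn, a rotation vector about the world's x, y, z in degrees. In form: [[tx, ty, tz, ax, ay, az], ...]. A call has exactly 5 rows; each row shifts and turns the commanded pose from where the row before left it; what a row does not reach is not made up. A row lasts 1/12 s, in which the tool goes at most 41.7 mm and 7.16 degrees, less where a joint would pass 70% of its speed; a pose out of reach is approached as far as the arm can. A call with a gripper value outside its range is refused whole. "claw" is the closure in counts, from 0 (fully open) to 255 (shut), set as the call begins (left out, the last holds). The fingers move at their own pace and stop on an object; "squeeze" is the grip in N (left out, the last holds). Time passes only in rows, so rows that do not move let the fingers close, or fill a call up. It gives the time, the measured TCP pose, the force and the opening at its end, in the units of the state.
- arm.get_state(): the state, without advancing time (a new reading comes with each control period).
- arm.grab_frame(name): name is "scene" or "top" or "wrist"; returns the picture (400x640x3 uint8, red, green, blue); there is no depth.
- arm.calibration(name): a dict with "intrinsics" (3x3 intrinsics, pixels), "T" (4x4, takes a point from camera to world coordinates); the wrist camera has in their place "mount" (4x4, takes a point from camera to tool coordinates, whose origin is the TCP and whose axes are the flange's). Camera axes: x right, y up, looking along -z (the intrinsics and any distortion apply to the point x, -y, -z); pixel columns grow to the right and rows downward; lengths in m; the calibration is good to about 2 mm. A picture is of the moment at which its call begins: read the wrist's pose just before it. calibration takes no time and is no camera call.
- arm.job_done(): hands the job in, once; it reports no verdict.
Trained networks look in the newest picture that a camera, given by its name, has taken for a name from the list of things; names that differ only in an ending like _2 or _b are one class to them, and where a whole thing is asked for, a point or a joint stands for the part that bears it (a point fixed in the world has none). Each returns a list of dicts, best first, with "score" (0 to 1); they miss things now and then, are a little off and sometimes report something else, mostly with a low value. They report only what shows in the picture. A call takes as long as a camera call. They do not tell look-alikes from the thing itself.
- arm.spot_in(thing, camera): "xy" ([column, row] in pixels, amid what is visible of it).
- arm.masks_of(thing, camera): "pixels" (400x640 bool, what is visible of it) and "xy" ([column, row] in pixels, amid what is visible of it).
- arm.spot_point(thing, camera): "xy" ([column, row] in pixels: a listed point, or the origin of a listed thing).
The state is a dict: "t": time; "q": joint angles; "qd": joint speeds; "joint_efforts": joint torques, N m; "eef_pos": TCP position; "ee_rot": TCP orientation; "force": force on the tool from outside, world axes, zero at the start; "moment": the same for the moment, N m; "width": finger opening in m.
Only numpy, scipy, OpenCV 4.12 (cv2) and the standard library are available. Lean on these libraries where they do the work, as an engineer would, in place of code of your own. Each camera call takes 0.05 s, during which the arm holds its last target. There are 200 camera calls.

## Working session

There is one attempt and no reset: what is moved stays moved. The work goes in short steps, Python scripts to look and compute and a tool call to move; the robot and the scene stay as the last step left them, time stands still between calls to the robot, and variables do not carry over. Pictures are saved under pics/ and viewed, about 8 in all and at most 12, crops included, and the job is handed in when it is done.

Besides the shell and the picture viewer there is one more tool, called after "Request:" as name(argument=value, ...) on one line, values as JSON. move_arm: Moves the arm, as the interface text tells. Its arguments: {"type":"object","properties":{"deltas":{"type":"array","items":{"type":"array","items":{"type":"number"}}},"claw":{"type":"number"},"squeeze":{"type":"number"}},"required":["deltas"]}

```bash
mkdir -p pics; cat > h.py <<'E'
from station import arm
import numpy as np, cv2
def save(im,n): cv2.imwrite('pics/'+n,cv2.cvtColor(np.ascontiguousarray(im),cv2.COLOR_RGB2BGR))
def cam(name):
    c=arm.calibration(name); K=np.array(c['intrinsics'])
    if 'T' in c: T=np.array(c['T'])
    else:
        from scipy.spatial.transform import Rotation as R
        s=arm.get_state(); B=np.eye(4); B[:3,3]=s['eef_pos']; B[:3,:3]=R.from_euler('xyz',s['ee_rot']).as_matrix(); T=B@np.array(c['mount'])
    return K,T,c
def px2w(name,xy,z,kt=None):
    K,T=(kt or cam(name))[:2]
    d=np.linalg.inv(K)@np.array([xy[0],xy[1],1.]); d=T[:3,:3]@np.array([d[0],-d[1],-d[2]])
    o=T[:3,3]; return o+d*(z-o[2])/d[2]
def w2px(name,p,kt=None):
    K,T=(kt or cam(name))[:2]
    q=T[:3,:3].T@(np.array(p)-T[:3,3]); u=K@np.array([q[0],-q[1],-q[2]]); return u[:2]/u[2]
E
python3 - <<'E'
from h import *
s=arm.get_state(); print(s); print('g',arm.tcp_to_grasp)
for n in ['scene','top','wrist']:
    c=arm.calibration(n); print(n,{k:(np.round(v,3).tolist() if not isinstance(v,str) else v) for k,v in c.items()})
a=arm.grab_frame('scene'); save(a,'s1.png'); b=arm.grab_frame('top'); save(b,'t1.png')
for th,z in [('pinbox',0.0),('tongs_grip',.032),('tongs_jaws',.032),('rest',0),('lock_mid',.035),('dish',0),('leaf_near',.1),('leaf_far',.1),('padlock',0),('oilcan',0)]:
    for c in ['top','scene']:
        for r in arm.spot_point(th,c)[:3] if 'leaf' not in th else arm.spot_in(th,c)[:3]:
            print(th,c,round(r['score'],2),np.round(r['xy']),np.round(px2w(c,r['xy'],z),3))
E
```

```text
{'t': 0.0, 'q': array([-8.38921502e-01,  3.59387519e-01,  1.10248288e-02, -3.43461558e-04,
       -1.22409701e+00, -2.88114614e-01]), 'qd': array([-0.00242729,  0.00039122,  0.00205384, -0.00028979, -0.0005499 ,
        0.00074054]), 'joint_efforts': array([ 1.26032542e-04, -5.82731152e+01,  2.93050522e+01,  6.99721053e+00,
        6.77369404e-03, -1.16172278e-04]), 'eef_pos': array([ 0.28971884, -0.60943418,  0.40370842]), 'ee_rot': array([ 3.13990609e+00, -1.63120138e-04, -2.69794928e+00]), 'force': array([ 0.70565545,  0.65264542, -0.01581234]), 'moment': array([0.01651866, 0.00451657, 0.00999777]), 'width': 0.08776430880215767}
g 0.1593
scene {'intrinsics': [[405.953, 0.0, 319.412], [0.0, 405.953, 192.246], [0.0, 0.0, 1.0]], 'T': [[-0.594, -0.478, 0.647, 1.225], [0.804, -0.33, 0.494, 0.436], [-0.023, 0.814, 0.581, 0.738], [0.0, 0.0, 0.0, 1.0]]}
top {'intrinsics': [[518.233, 0.0, 311.888], [0.0, 518.233, 192.862], [0.0, 0.0, 1.0]], 'T': [[-0.008, 0.993, -0.122, 0.285], [-1.0, -0.007, 0.002, -0.125], [0.001, 0.122, 0.993, 1.528], [0.0, 0.0, 0.0, 1.0]]}
wrist {'intrinsics': [[339.59
[... 1242 characters left out ...]
[341. 253.] [0.589 0.016 0.   ]
dish scene 0.2 [228. 245.] [ 0.736 -0.249  0.   ]
leaf_near top 0.79 [151. 200.] [0.443 0.319 0.1  ]
leaf_near top 0.27 [305. 221.] [ 0.382 -0.108  0.1  ]
leaf_near scene 0.73 [481. 239.] [0.453 0.31  0.1  ]
leaf_far top 0.49 [168. 152.] [0.578 0.273 0.1  ]
leaf_far scene 0.81 [444. 267.] [0.585 0.275 0.1  ]
padlock top 0.79 [205. 120.] [0.697 0.194 0.   ]
padlock top 0.36 [344. 183.] [ 0.501 -0.225  0.   ]
padlock scene 0.76 [386. 316.] [0.694 0.203 0.   ]
padlock scene 0.48 [341. 252.] [0.587 0.013 0.   ]
oilcan scene 0.97 [252. 178.] [ 0.462 -0.427  0.   ]
oilcan scene 0.66 [338. 204.] [ 0.422 -0.11   0.   ]
oilcan scene 0.49 [341. 252.] [0.586 0.012 0.   ]
```

View pics/s1.png

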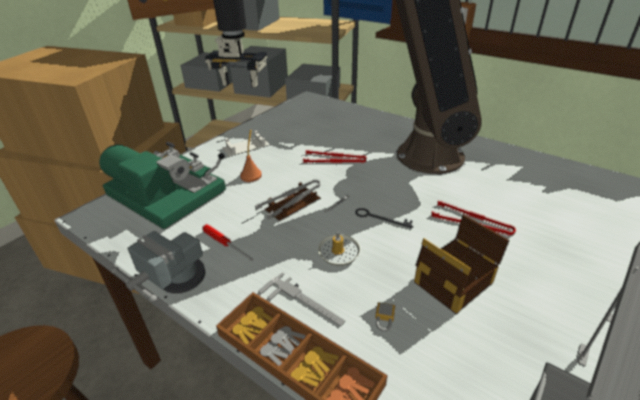

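View pics/t1.png

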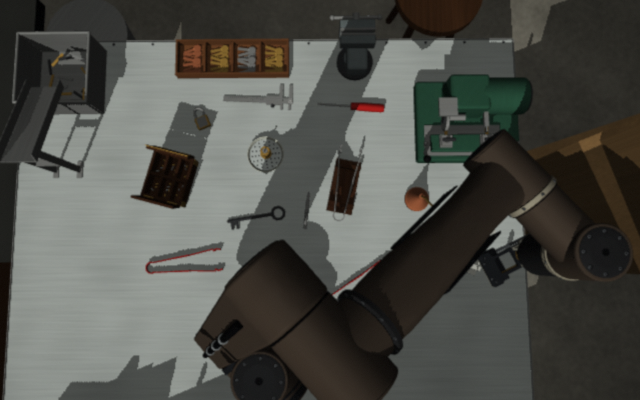

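The steel tongs lie on the brown rest, at scene (293,196) and top (345,183). The red tongs, at scene (475,218) and (335,157) and top (180,265), are look-alikes. The box is at top (170,177), and its brass-strip leaf is on the far side. One composite crop will confirm this.

```bash
python3 - <<'E'
import cv2,numpy as np
a=cv2.imread('pics/s1.png');b=cv2.imread('pics/t1.png')
def c(im,x,y,w,h): return cv2.resize(im[y:y+h,x:x+w],(400,300),interpolation=cv2.INTER_CUBIC)
cv2.imwrite('pics/c1.png',np.vstack([np.hstack([c(b,120,135,100,75),c(a,400,205,140,105)]),np.hstack([c(b,300,140,100,75),c(a,240,165,100,75)])]))
E
```

```text
(no output)
```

View pics/c1.png

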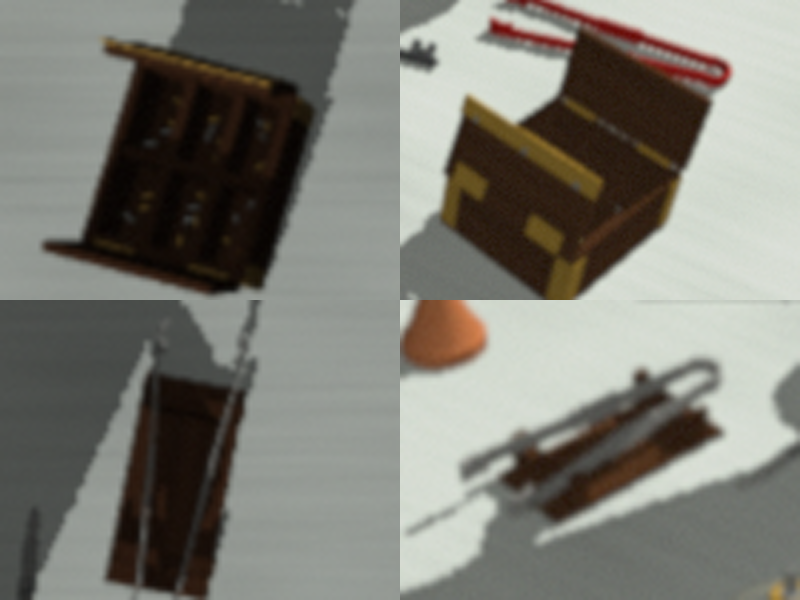

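The crops confirm it: plain leaf near, brass-strip leaf far, and bright tongs on the brown rest with the jaws pointing +x. Next I work out the geometry.

```bash
python3 - <<'E'
from h import *
S=cam('scene');T=cam('top')
for n,k,xy,z in [('nearL','scene',(508.5,240),.13),('nearR','scene',(463,214.5),.13),('farL','scene',(470.7,269),.135),('farR','scene',(423.8,239),.135),
 ('nearL','top',(131,196),.13),('nearR','top',(174,208),.13),('farL','top',(147,145.5),.135),('farR','top',(194,156.5),.135),
 ('restA','top',(327,285*.25+140),.006),('tj1','top',(339,152),.032),('tj2','top',(361,155),.032)]:
    print(n,k,np.round(px2w(k,xy,z,S if k=='scene' else T),3))
# tongs axis from mask on rest
for c in ['scene','top']:
  for r in arm.masks_of('rest',c)[:2]:
    ys,xs=np.nonzero(r['pixels']); P=np.array([px2w(c,p,.01)[:2] for p in zip(xs,ys)])
    rc=cv2.minAreaRect((P*1000).astype(np.float32)); print('rest',c,round(r['score'],2),np.round(rc[0]),np.round(rc[1]),round(rc[2],1))
# box model overlay
for yaw in [-.2]:
  for x,y,z in [(-.07,.06,.13),(-.07,-.06,.13),(.07,.06,.13),(.07,-.06,.13),(-.07,-.06,.06),(.07,.06,0),(.07,-.06,0)]:
    w=[.519+x*np.cos(yaw)-y*np.sin(yaw),.284+x*np.sin(yaw)+y*np.cos(yaw),z]; print((x,y,z),np.round(w,3),np.round(w2px('scene',w,S)),np.round(w2px('top',w,T)))
E
```

```text
nearL scene [0.457 0.365 0.13 ]
nearR scene [0.427 0.252 0.13 ]
farL scene [0.594 0.329 0.135]
farR scene [0.565 0.215 0.135]
nearL top [0.451 0.363 0.13 ]
nearR top [0.418 0.246 0.13 ]
farL top [0.59  0.322 0.135]
farR top [0.558 0.193 0.135]
restA top [ 0.417 -0.172  0.006]
tj1 top [ 0.589 -0.209  0.032]
tj2 top [ 0.579 -0.273  0.032]
rest scene 0.82 [ 498. -231.] [120. 175.] 78.6Traceback (most recent call last):
  File "<stdin>", line 10, in <module>
  File "h.py", line 12, in px2w
    K,T=(kt or cam(name))[:2]
               ~~~^^^^^^
  File "h.py", line 5, in cam
    c=arm.calibration(name); K=np.array(c['intrinsics'])
ValueError: time passes only in moves, steps and waits
```

Request:
move_arm(deltas=[[17,27,0,0,0,5],[17,27,0,0,0,5],[17,27,0,0,0,5],[17,27,0,0,0,5],[17,27,0,0,0,5]], claw=255, squeeze=20)

```text
t: 1.57
eef_pos: [0.3753, -0.4734, 0.4047]
ee_rot: [-3.141, -0.0, -2.257]
force: [1.4, 0.4, 0.1]
width: 0.0601
```

Request:
move_arm(deltas=[[17,27,0,0,0,5],[17,27,0,0,0,5],[17,27,0,0,0,5],[17,27,0,0,0,5],[17,27,0,0,0,5]])

```text
t: 1.98
eef_pos: [0.4604, -0.3382, 0.4049]
ee_rot: [-3.141, -0.0, -1.821]
force: [-0.5, -1.2, -0.2]
width: 0.0266
```

Request:
move_arm(deltas=[[17,27,0,0,0,5],[17,27,0,0,0,5],[17,27,0,0,0,5],[17,27,0,0,0,5],[17,27,0,0,0,5]])

```text
t: 2.4
eef_pos: [0.5454, -0.2031, 0.405]
ee_rot: [-3.141, -0.0, -1.384]
force: [-0.3, -0.4, -0.5]
width: 0.0006
```

Request:
move_arm(deltas=[[-10,34,0,0,0,5],[-10,34,0,0,0,5],[-10,34,0,0,0,5],[-10,34,0,0,0,5],[-10,34,0,0,0,5]])

```text
t: 2.82
eef_pos: [0.4941, -0.0332, 0.4048]
ee_rot: [-3.141, -0.0, -0.948]
force: [1.4, -0.2, 0.1]
width: 0.0003
```

Request:
move_arm(deltas=[[-10,34,0,0,0,5],[-10,34,0,0,0,5],[-10,34,0,0,0,5],[-10,34,0,0,0,5],[-10,34,0,0,0,5]])

```text
t: 3.23
eef_pos: [0.4439, 0.1368, 0.4051]
ee_rot: [-3.141, -0.0, -0.512]
force: [0.6, 0.4, -1.0]
width: 0.0004
```

Request:
move_arm(deltas=[[-9,36,0,0,0,2.8],[-9,36,0,0,0,2.8],[-9,36,0,0,0,2.8],[-10,36,0,0,0,2.8],[-10,36,0,0,0,2.8]])

```text
t: 3.65
eef_pos: [0.3968, 0.317, 0.4051]
ee_rot: [-3.141, -0.0, -0.269]
force: [0.7, 0.1, -0.4]
width: 0.0005
```

Request:
move_arm(deltas=[[0,0,-30,0,0,0],[0,0,-30,0,0,0],[0,0,-30,0,0,0],[0,0,-30,0,0,0],[0,0,0,0,0,0]])

```text
t: 4.07
eef_pos: [0.3964, 0.3137, 0.2797]
ee_rot: [3.134, 0.003, -0.273]
force: [-1.0, -1.1, 0.7]
width: 0.0005
```

```bash
python3 - <<'E'
from h import *
W=cam('wrist'); im=arm.grab_frame('wrist'); sc=arm.grab_frame('scene')
u=np.array([np.cos(-.27),np.sin(-.27)]);v=np.array([-u[1],u[0]])
im=np.ascontiguousarray(im)
for x,y,z in [(-.07,.06,.06),(-.07,-.06,.06),(.07,.06,.06),(.07,-.06,.06),(-.07,.06,.13),(-.07,-.06,.13),(.07,.06,.13),(.07,-.06,.13)]:
    p=np.r_[np.array([.513,.285])+x*u+y*v,z]; q=w2px('wrist',p,W); cv2.circle(im,tuple(int(i) for i in q),4,(0,255,0) if z<.1 else (255,0,255),1)
sc=cv2.resize(sc[170:320,360:600],(640,400)) if False else sc[170:320,360:600]
o=np.zeros((550,640,3),np.uint8);o[:400]=im;o[400:,:240]=sc;save(o,'w1.png')
E
```

```text
(no output)
```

View pics/w1.png

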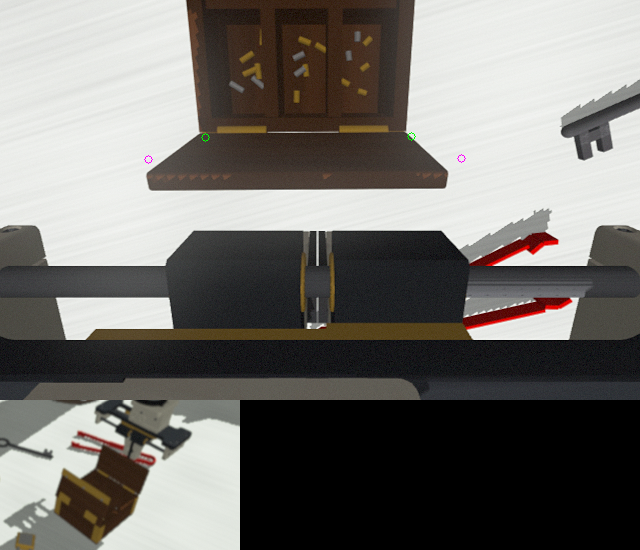

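The box fit matches to within a few mm: the projected near hinge (205-411,137) lands on the picture's hinge. The near leaf leans slightly outwards. Pushing it now.

Request:
move_arm(deltas=[[15,-4,0,0,0,0],[15,-4,0,0,0,0],[15,-4,0,0,0,0],[15,-4,0,0,0,0],[15,-4,0,0,0,0]])

```text
t: 4.58
eef_pos: [0.4741, 0.2957, 0.2876]
ee_rot: [-3.138, -0.002, -0.271]
force: [-1.0, 0.6, -0.1]
width: 0.0005
```

Request:
move_arm(deltas=[[12,-3,0,0,0,0],[0,0,-7,0,0,0],[0,0,-7,0,0,0],[0,0,-6,0,0,0],[0,0,-5,0,0,0]])

```text
t: 5.0
eef_pos: [0.4843, 0.2924, 0.2592]
ee_rot: [3.142, 0.0, -0.271]
force: [0.0, 0.1, 1.6]
width: 0.0002
```

Request:
move_arm(deltas=[[0,0,-3,0,0,0],[0,0,-3,0,0,0],[0,0,-2,0,0,0],[0,0,-2,0,0,0],[0,0,0,0,0,0]])

```text
t: 5.42
eef_pos: [0.4846, 0.2925, 0.2493]
ee_rot: [3.141, 0.0, -0.272]
force: [-0.5, -0.7, 0.1]
width: 0.0003
```

Request:
move_arm(deltas=[[0,0,-2,0,0,0],[0,0,-2,0,0,0],[0,0,-1,0,0,0],[0,0,0,0,0,0],[0,0,0,0,0,0]])

```text
t: 5.83
eef_pos: [0.4849, 0.2925, 0.2462]
ee_rot: [-3.141, -0.001, -0.271]
force: [-3.4, -1.8, 13.3]
width: 0.0004
```

Request:
move_arm(deltas=[[0,0,5,0,0,0],[0,0,20,0,0,0],[0,0,30,0,0,0],[0,0,30,0,0,0],[0,0,25,0,0,0]])

```text
t: 6.25
eef_pos: [0.4848, 0.2924, 0.3566]
ee_rot: [-3.141, -0.0, -0.272]
force: [0.6, 0.3, 0.1]
width: 0.0004
```

Request:
move_arm(deltas=[[30,-8,0,0,0,0],[30,-8,0,0,0,0],[30,-8,0,0,0,0],[30,-8,0,0,0,0],[30,-8,0,0,0,0]])

```text
t: 6.67
eef_pos: [0.636, 0.2519, 0.3546]
ee_rot: [-3.141, 0.0, -0.272]
force: [0.2, 1.7, 0.2]
width: 0.0002
```

```bash
python3 - <<'E'
from h import *
print(arm.get_state()['eef_pos'])
im=arm.grab_frame('wrist'); sc=arm.grab_frame('scene')
o=np.zeros((600,640,3),np.uint8);o[300:]=im[100:];o[:300,:480]=cv2.resize(sc[170:320,360:600],(480,300));save(o,'w2.png')
E
```

```text
[0.63599827 0.25190582 0.35456745]
```

View pics/w2.png

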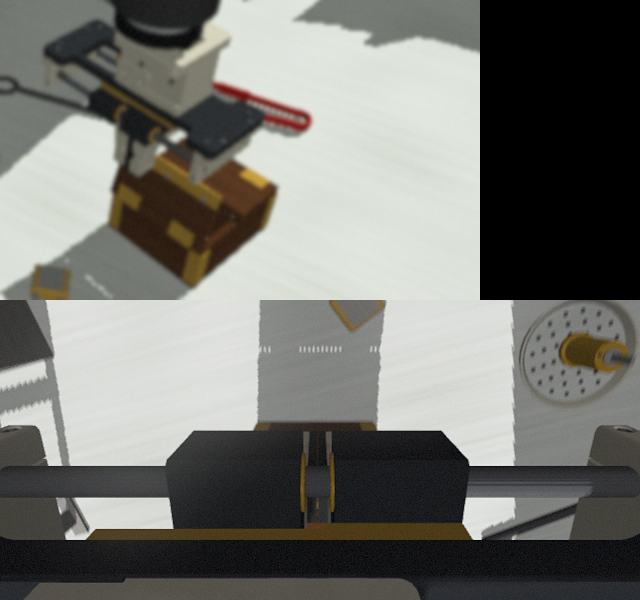

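```bash
python3 - <<'E'
from h import *
W=cam('wrist'); u=np.array([np.cos(-.27),np.sin(-.27)]);v=np.array([-u[1],u[0]])
for z in (.13,.138):
  for px in ((255,224),(378,224)):
    p=px2w('wrist',px,z,W)[:2]-[.513,.285]; print(z,px,np.round([p@u,p@v],4))
s=arm.get_state(); print(np.array(s['eef_pos'][:2]-np.array([.513,.285]))@u)
tip=W[1]; print(w2px('wrist',np.r_[s['eef_pos'][:2],s['eef_pos'][2]-.178],W))
E
```

```text
0.13 (255, 224) [0.1253 0.0401]
0.13 (378, 224) [ 0.1249 -0.0382]
0.138 (255, 224) [0.1284 0.0386]
0.138 (378, 224) [ 0.128  -0.0367]
0.129567348773776
[317.24012073 248.01762484]
```

Request:
move_arm(deltas=[[0,0,-20,0,0,0],[0,0,-25,0,0,0],[0,0,-25,0,0,0],[0,0,-7,0,0,0],[0,0,0,0,0,0]])

```text
t: 7.18
eef_pos: [0.6339, 0.252, 0.2751]
ee_rot: [3.138, 0.003, -0.272]
force: [0.5, 0.1, 0.0]
width: 0.0003
```

Request:
move_arm(deltas=[[-15,4,0,0,0,0],[-14,4,0,0,0,0],[-14,4,0,0,0,0],[-14,4,0,0,0,0],[-12,3,-4,0,0,0]])

```text
t: 7.6
eef_pos: [0.5659, 0.2723, 0.2767]
ee_rot: [-3.138, -0.003, -0.271]
force: [1.9, -0.5, 0.2]
width: 0.0004
```

Request:
move_arm(deltas=[[-11,3,-6,0,0,0],[-11,3,-7,0,0,0],[0,0,-6,0,0,0],[0,0,-4,0,0,0],[0,0,0,0,0,0]])

```text
t: 8.02
eef_pos: [0.5441, 0.2777, 0.251]
ee_rot: [-3.141, -0.0, -0.271]
force: [-0.3, 0.5, 0.4]
width: 0.0004
```

Request:
move_arm(deltas=[[0,0,-3,0,0,0],[0,0,-2,0,0,0],[0,0,-2,0,0,0],[0,0,0,0,0,0],[0,0,0,0,0,0]])

```text
t: 8.43
eef_pos: [0.5444, 0.2775, 0.2461]
ee_rot: [-3.14, -0.002, -0.271]
force: [-7.0, -0.9, 18.1]
width: 0.0002
```

Request:
move_arm(deltas=[[0,0,5,0,0,0],[0,0,20,0,0,0],[0,0,30,0,0,0],[0,0,35,0,0,0],[0,0,35,0,0,0]])

```text
t: 8.85
eef_pos: [0.544, 0.277, 0.3696]
ee_rot: [3.14, 0.001, -0.272]
force: [0.8, 0.5, 1.3]
width: 0.0006
```

Request:
move_arm(deltas=[[-3,-33,0,0,0,1],[-3,-34,0,0,0,1],[-3,-34,0,0,0,1],[-3,-34,0,0,0,1],[-3,-34,0,0,0,1]], claw=0)

```text
t: 9.27
eef_pos: [0.5286, 0.1067, 0.3688]
ee_rot: [-3.142, -0.0, -0.184]
force: [1.0, -0.5, 1.0]
width: 0.0282
```

Request:
move_arm(deltas=[[-3,-33,0,0,0,0],[-3,-33,0,0,0,0],[-3,-33,0,0,0,0],[-3,-33,0,0,0,0],[-3,-33,0,0,0,0]])

```text
t: 9.68
eef_pos: [0.5135, -0.0584, 0.3689]
ee_rot: [-3.142, -0.0, -0.185]
force: [0.7, 0.8, -0.1]
width: 0.0616
```

Request:
move_arm(deltas=[[-3,-33,0,0,0,0],[-3,-33,0,0,0,0],[-3,-33,0,0,0,0],[-3,-33,0,0,0,0],[-4,-34,0,0,0,0]])

```text
t: 10.1
eef_pos: [0.4975, -0.2245, 0.3688]
ee_rot: [3.141, -0.0, -0.185]
force: [0.7, 0.5, 0.0]
width: 0.087
```

Request:
move_arm(deltas=[[0,0,-20,0,0,0],[0,0,-20,0,0,0],[0,0,-20,0,0,0],[0,0,0,0,0,0],[0,0,0,0,0,0]])

```text
t: 10.52
eef_pos: [0.4976, -0.223, 0.3081]
ee_rot: [3.141, 0.002, -0.185]
force: [0.5, -0.1, 0.8]
width: 0.0876
```

```bash
python3 - <<'E'
from h import *
s=arm.get_state(); print(s['eef_pos'],s['ee_rot'])
W=cam('wrist'); im=arm.grab_frame('wrist'); sc=arm.grab_frame('scene'); 
for th in ['tongs_grip','tongs_jaws']:
    for r in arm.spot_point(th,'wrist')[:2]: print(th,round(r['score'],2),np.round(r['xy']),np.round(px2w('wrist',r['xy'],.032,W),4))
im=np.ascontiguousarray(im)
for d in (0,.105,-.105):
    p=[.497+d*np.cos(-.18),-.222+d*np.sin(-.18),.032]; print(w2px('wrist',p,W))
o=np.zeros((600,640,3),np.uint8);o[200:]=im;o[:200,:320]=cv2.resize(sc[170:320,360:600],(320,200));save(o,'w3.png')
E
```

```text
[ 0.49763919 -0.2229737   0.30810327] [ 3.14106018e+00  2.49151664e-03 -1.84962200e-01]
[316.29309803 194.4126421 ]
[315.43254436  49.9350929 ]
[316.98383225 310.379362  ]
```

View pics/w3.png

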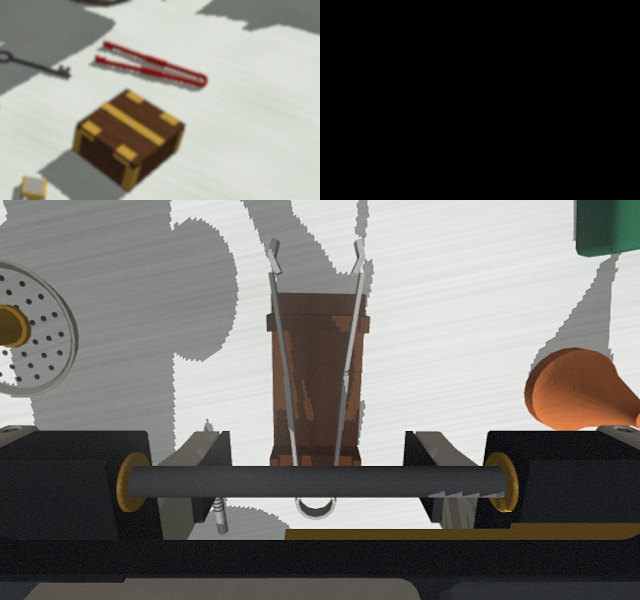

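Both leaves look shut in the scene inset. The wrist view shows the tongs centred: jaws at picture (277-360,257) and bow at (316,505). The punch, at (215,480), clears the left finger. Half-closing and descending.

Request:
move_arm(deltas=[[-2,0,-20,0,0,0],[0,0,-20,0,0,0],[0,0,-20,0,0,0],[0,0,-15,0,0,0],[0,0,0,0,0,0]], claw=70)

```text
t: 11.13
eef_pos: [0.4951, -0.2223, 0.2318]
ee_rot: [-3.142, 0.003, -0.185]
force: [-0.6, -0.4, -0.1]
width: 0.0646
```

Request:
move_arm(deltas=[[0,0,-15,0,0,0],[0,0,-12,0,0,0],[0,0,-10,0,0,0],[0,0,-5,0,0,0],[0,0,0,0,0,0]])

```text
t: 11.55
eef_pos: [0.4959, -0.2225, 0.1915]
ee_rot: [3.142, 0.001, -0.184]
force: [-0.0, 0.2, -0.4]
width: 0.0636
```

Request:
move_arm(deltas=[[0,0,0,0,0,0],[0,0,0,0,0,0],[0,0,0,0,0,0],[0,0,0,0,0,0],[0,0,0,0,0,0]], claw=130, squeeze=30)

```text
t: 11.97
eef_pos: [0.4962, -0.2226, 0.1924]
ee_rot: [-3.142, -0.001, -0.184]
force: [0.1, 0.3, 4.2]
width: 0.0432
```

Request:
move_arm(deltas=[[0,0,0,0,0,0],[0,0,0,0,0,0],[0,0,0,0,0,0],[0,0,0,0,0,0],[0,0,0,0,0,0]])

```text
t: 12.38
eef_pos: [0.4962, -0.2226, 0.1923]
ee_rot: [3.142, -0.001, -0.184]
force: [-0.2, 0.9, 6.4]
width: 0.0432
```

Request:
move_arm(deltas=[[0,0,3,0,0,0],[0,0,5,0,0,0],[0,0,8,0,0,0],[0,0,12,0,0,0],[0,0,15,0,0,0]])

```text
t: 12.8
eef_pos: [0.4953, -0.2226, 0.2348]
ee_rot: [3.142, 0.002, -0.185]
force: [0.4, -1.2, -1.7]
width: 0.0432
```

Request:
move_arm(deltas=[[0,0,18,0,0,0],[0,0,20,0,0,0],[0,0,17,0,0,0],[0,0,10,0,0,0],[0,0,0,0,0,0]])

```text
t: 13.22
eef_pos: [0.4963, -0.2227, 0.3023]
ee_rot: [-3.141, -0.004, -0.184]
force: [-0.2, 0.2, -2.3]
width: 0.0431
```

```bash
python3 - <<'E'
from h import *
s=arm.get_state(); print(s['eef_pos'],s['ee_rot'],s['width'])
im=arm.grab_frame('wrist')
sc=arm.grab_frame('scene')
o=np.zeros((600,640,3),np.uint8);o[200:]=im;o[:200,:320]=cv2.resize(sc[120:270,200:440],(320,200));save(o,'w4.png')
E
```

```text
[ 0.49634732 -0.22274696  0.30229021] [-3.14144147 -0.00425274 -0.18429066] 0.04314961989478761
```

View pics/w4.png

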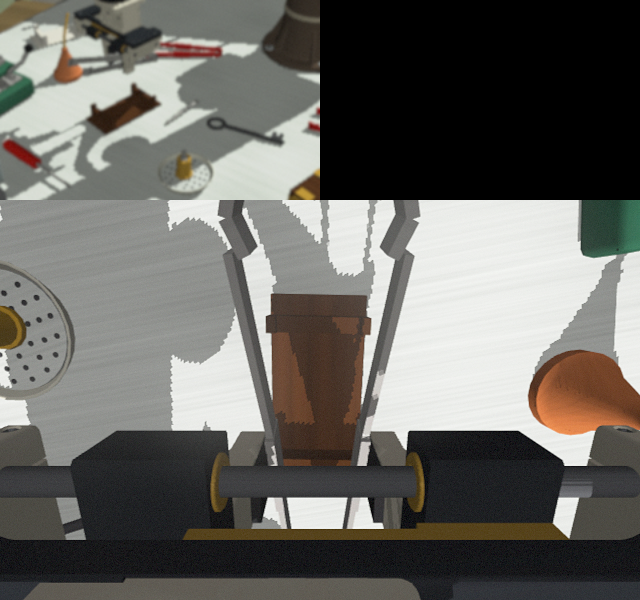

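```bash
python3 - <<'E'
from h import *
W=cam('wrist'); s=arm.get_state(); p=np.array(s['eef_pos'])
from scipy.spatial.transform import Rotation as R
Rt=R.from_euler('xyz',s['ee_rot']).as_matrix()
for x,y,z in [(.105,.02,-.008),(.105,-.02,-.008),(.0935,.02,-.008),(.1165,.02,-.008),(.105,.02,.008),(.0935,.02,.008)]:
    print((x,y,z),np.round(w2px('wrist',p+Rt@np.array([x,y,arm.tcp_to_grasp+z]),W)))
print(W[1][:3,3])
for r in arm.spot_point('tongs_jaws','scene')[:3]: print('jaws scene',r['score'],r['xy'])
arm.grab_frame('top')
for r in arm.spot_point('tongs_jaws','top')[:3]: print('jaws top',r['score'],r['xy'])
for r in arm.spot_point('lock_mid','wrist')[:2]: print('lock w',r['score'],r['xy'],px2w('wrist',r['xy'],.035,W))
for r in arm.spot_point('dish','wrist')[:2]: print('dish w',r['score'],r['xy'],px2w('wrist',r['xy'],.0,W))
j=p+Rt@np.array([.105,0,arm.tcp_to_grasp]); print('exp',j,w2px('scene',j),w2px('top',j))
E
```

```text
(0.105, 0.02, -0.008) [376.   2.]
(0.105, -0.02, -0.008) [260.   2.]
(0.0935, 0.02, -0.008) [374.  38.]
(0.1165, 0.02, -0.008) [378. -36.]
(0.105, 0.02, 0.008) [369.  13.]
(0.0935, 0.02, 0.008) [368.  45.]
[ 0.56812898 -0.23583801  0.27893814]
jaws scene 0.75 [260.6, 169.9]
jaws scene 0.57 [437.8, 209.9]
jaws top 0.73 [390.9, 268.0]
jaws top 0.7 [219.1, 255.5]
lock w 0.67 [570.3, 192.4] [ 0.46563094 -0.40863545  0.035     ]
dish w 0.76 [20.7, 128.6] [0.58758161 0.00522118 0.        ]
dish w 0.62 [315.7, 191.4] [ 0.49168789 -0.22011059  0.        ]
exp [ 0.59872695 -0.24176415  0.14022366] [259.87461316 178.65046047] [353.19011577 140.36721958]
```

```bash
python3 - <<'E'
import cv2,numpy as np
a=cv2.imread('pics/w3.png');b=cv2.imread('pics/w4.png')
A=cv2.resize(a[230:290,260:380],(800,400),interpolation=cv2.INTER_CUBIC)   # scale 6.667
B=cv2.resize(b[200:265,210:430],(800,236),interpolation=cv2.INTER_CUBIC)  #3.636
cv2.imwrite('pics/c2.png',np.vstack([A[:360],B]))
E
```

```text
(no output)
```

View pics/c2.png

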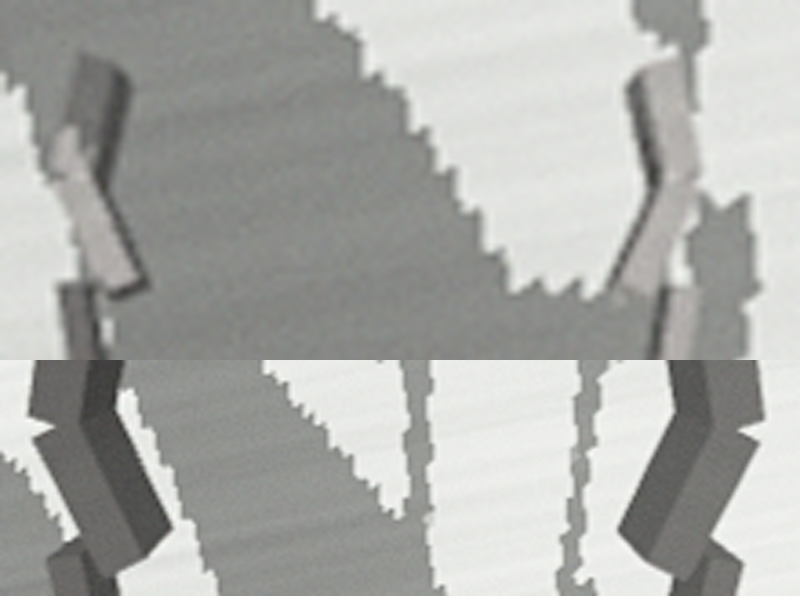

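The tongs are held, jaws forward, but they pitched nose-up about 9° in the pads. I'll level them by tilting the tool while carrying them to hover over the cylinder.

Request:
move_arm(deltas=[[1,8,0,0.1,0.4,0],[1,14,0,0.1,0.6,0],[1,18,0,0.1,0.6,0],[1,18,0,0.1,0.6,0],[1,18,0,0.1,0.6,0]])

```text
t: 13.98
eef_pos: [0.5007, -0.1455, 0.2992]
ee_rot: [3.141, 0.051, -0.185]
force: [0.7, -0.1, -1.8]
width: 0.0431
```

Request:
move_arm(deltas=[[1.5,18,0,0.1,0.6,0],[1.5,18,0,0.1,0.6,0],[1.5,18,0,0.1,0.6,0],[1.5,18,0,0.1,0.6,0],[1.5,18,0,0.1,0.6,0]])

```text
t: 14.4
eef_pos: [0.5082, -0.0553, 0.2993]
ee_rot: [3.14, 0.104, -0.185]
force: [0.1, -0.2, -0.9]
width: 0.0432
```

Request:
move_arm(deltas=[[1.5,18,0,0.1,0.6,0],[1.5,18,0,0.1,0.6,0],[1.5,18,0,0.1,0.6,0],[1.5,16,0,0.1,0.6,0],[1,12,-2,0.1,0.6,0]])

```text
t: 14.82
eef_pos: [0.5155, 0.0271, 0.2976]
ee_rot: [3.139, 0.156, -0.184]
force: [0.5, -0.0, -0.9]
width: 0.0433
```

Request:
move_arm(deltas=[[0,0,0,0,0,0],[0,0,0,0,0,0],[0,0,0,0,0,0],[0,0,0,0,0,0],[0,0,0,0,0,0]])

```text
t: 15.23
eef_pos: [0.5152, 0.0248, 0.2977]
ee_rot: [3.139, 0.156, -0.186]
force: [0.2, -0.2, -1.6]
width: 0.0428
```

```bash
python3 - <<'E'
from h import *
from scipy.spatial.transform import Rotation as R
s=arm.get_state(); p=np.array(s['eef_pos']); print(p,s['ee_rot'],s['width'],s['force'])
W=cam('wrist'); S=cam('scene'); T=cam('top')
Rt=R.from_euler('xyz',s['ee_rot']).as_matrix(); g=p+Rt@[0,0,arm.tcp_to_grasp]; print('grasp',g)
im=arm.grab_frame('wrist'); sc=arm.grab_frame('scene')
for th,z in [('lock_mid',.035),('dish',0),('tongs_jaws',.143)]:
    for r in arm.spot_point(th,'wrist')[:2]: print(th,'w',round(r['score'],2),np.round(r['xy']),np.round(px2w('wrist',r['xy'],z,W),4))
    for r in arm.spot_point(th,'scene')[:3]: print(th,'s',round(r['score'],2),np.round(r['xy']),np.round(px2w('scene',r['xy'],z,S),4))
j=g+.1*np.array([np.cos(-.184),np.sin(-.184),0]); print('jaw exp',j,w2px('scene',j,S),w2px('wrist',j,W))
o=np.zeros((580,800,3),np.uint8);o[:230,:640]=im[:230]
o[230:580,:]=cv2.resize(sc[150:270,230:505],(800,350),interpolation=cv2.INTER_CUBIC);save(o,'w5.png')
E
```

```text
[0.51516534 0.0248304  0.29765242] [ 3.13905225  0.1558076  -0.18554372] 0.04279573912188577 [ 0.22767057 -0.17055209 -1.62265727]
grasp [0.4907952  0.02899298 0.1402826 ]
lock_mid w 0.87 [317.  21.] [0.5917 0.0103 0.035 ]
lock_mid s 0.54 [338. 245.] [0.5982 0.0118 0.035 ]
dish s 0.79 [339. 254.] [0.5934 0.0108 0.    ]
tongs_jaws s 0.95 [434. 210.] [0.4653 0.1928 0.143 ]
tongs_jaws s 0.57 [349. 181.] [ 0.4766 -0.0374  0.143 ]
tongs_jaws s 0.48 [307. 158.] [ 0.4443 -0.2002  0.143 ]
jaw exp [0.58910717 0.01069663 0.1402826 ] [340.02622174 209.89194137] [317.67160501  17.59479417]
```

View pics/w5.png

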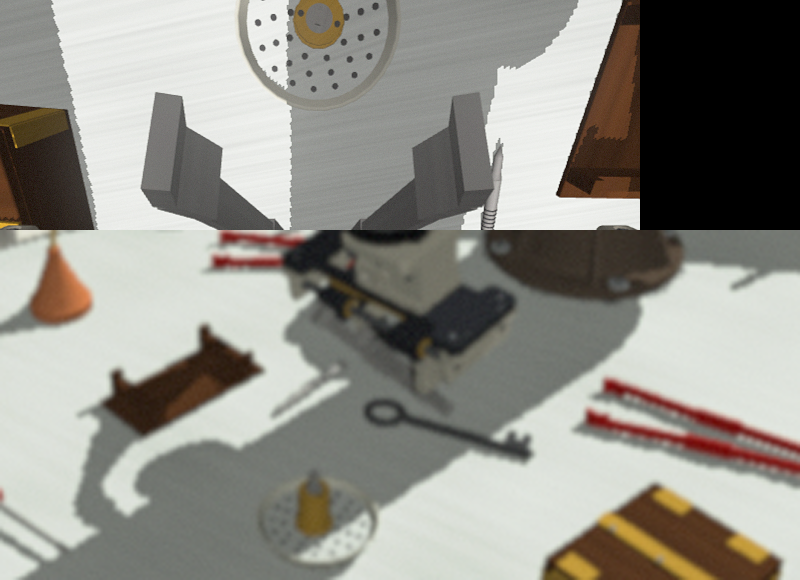

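The picture shows the tongs slipped further nose-up, about 42° (jaws at (165,150) and (470,150), close to the camera). The grip is light and ahead of their balance point. I'll take them back and lay them on the rest to level them, then regrip further back.

Request:
move_arm(deltas=[[2,-6,-0.5,0.13,0.74,0],[2,-12,-0.5,0.13,0.74,0],[2,-14,-0.5,0.13,0.74,0],[2,-14,-0.5,0.13,0.74,0],[2,-14,-0.5,0.13,0.74,0]])

```text
t: 16.05
eef_pos: [0.5255, -0.0355, 0.2951]
ee_rot: [3.139, 0.223, -0.184]
force: [-0.1, 0.4, -1.0]
width: 0.0429
```

Request:
move_arm(deltas=[[2,-14,-0.5,0.13,0.74,0],[2,-14,-0.5,0.13,0.74,0],[2,-14,-0.5,0.13,0.74,0],[2,-14,-0.5,0.13,0.74,0],[2,-14,-0.5,0.13,0.74,0]])

```text
t: 16.47
eef_pos: [0.5355, -0.1057, 0.2925]
ee_rot: [3.138, 0.288, -0.185]
force: [-0.8, -0.3, -1.8]
width: 0.0432
```

Request:
move_arm(deltas=[[2,-14,-0.5,0.13,0.74,0],[2,-14,-0.5,0.13,0.74,0],[2,-14,-0.5,0.13,0.74,0],[3,-14,-1,0.13,0.74,0],[3,-14,-1,0.13,0.74,0]])

```text
t: 16.88
eef_pos: [0.5475, -0.1759, 0.2891]
ee_rot: [3.137, 0.354, -0.185]
force: [-0.5, 0.4, -1.7]
width: 0.0431
```

Request:
move_arm(deltas=[[3,-14,-1,0.13,0.74,0],[3,-14,-1,0.13,0.74,0],[2,-13,-1,0.13,0.74,0],[2,-8,-0.5,0.13,0.74,0],[2,-6,-0.5,0.13,0.74,0]])

```text
t: 17.3
eef_pos: [0.5594, -0.2308, 0.2848]
ee_rot: [3.136, 0.42, -0.187]
force: [-0.6, 0.1, -2.7]
width: 0.0429
```

```bash
cat >> h.py <<'E'
def grasp():
    from scipy.spatial.transform import Rotation as R
    s=arm.get_state(); p=np.array(s['eef_pos']); Rt=R.from_euler('xyz',s['ee_rot']).as_matrix()
    return p, Rt, p+Rt@[0,0,arm.tcp_to_grasp], s
def tilt(Rt): return np.degrees(np.arctan2(-Rt[2,0],np.hypot(Rt[0,0],Rt[1,0])))
E
python3 - <<'E'
from h import *
p,Rt,g,s=grasp(); print(p,np.degrees(s['ee_rot']),'g',g,s['width'],s['force'])
im=arm.grab_frame('wrist')
save(im[:260],'w6.png')
for r in arm.masks_of('tongs_jaws','wrist')[:1]+arm.masks_of('tongs_grip','wrist')[:1]:
    ys,xs=np.nonzero(r['pixels']); print(r['score'],xs.min(),xs.max(),ys.min(),ys.max())
E
```

```text
[ 0.55938875 -0.23083094  0.28483519] [179.67903355  24.04912086 -10.6857367 ] g [ 0.49543214 -0.21967083  0.13936528] 0.042903729843548837 [-0.63471971  0.12977492 -2.67968064]
0.75 66 84 327 339
0.68 142 493 92 265
```

Request:
move_arm(deltas=[[0.5,-3,-10,0,0,0],[0,0,-20,0,0,0],[0,0,-20,0,0,0],[0,0,-15,0,0,0],[0,0,-6,0,0,0]])

```text
t: 17.87
eef_pos: [0.5589, -0.2318, 0.2116]
ee_rot: [3.136, 0.421, -0.185]
force: [-0.8, 0.3, -0.3]
width: 0.0433
```

Request:
move_arm(deltas=[[0,0,-6,0,0,0],[0,0,-6,0,0,0],[0,0,-6,0,0,0],[0,0,-6,0,0,0],[0,0,-4,0,0,0]])

```text
t: 18.28
eef_pos: [0.5599, -0.2326, 0.1859]
ee_rot: [3.136, 0.417, -0.186]
force: [0.1, -0.1, -0.1]
width: 0.0431
```

Request:
move_arm(deltas=[[0,0,-3,0,0,0],[0,0,-3,0,0,0],[0,0,0,0,0,0],[0,0,0,0,0,0],[0,0,0,0,0,0]])

```text
t: 18.7
eef_pos: [0.56, -0.2327, 0.1808]
ee_rot: [3.136, 0.417, -0.185]
force: [-0.2, 0.8, 5.6]
width: 0.043
```

```bash
python3 - <<'E'
from h import *
p,Rt,g,s=grasp(); print(p,'g',g,s['width'],s['force'])
im=arm.grab_frame('wrist'); sc=arm.grab_frame('scene')
o=np.zeros((600,640,3),np.uint8);o[:300]=im[:300]
o[300:,:480]=cv2.resize(sc[155:230,240:360],(480,300),interpolation=cv2.INTER_CUBIC);save(o,'w7.png')
E
```

```text
[ 0.55995188 -0.23265388  0.18081446] g [ 0.49630529 -0.22163556  0.03519785] 0.04295828644384523 [-0.19078087  0.76890134  5.58088856]
```

View pics/w7.png

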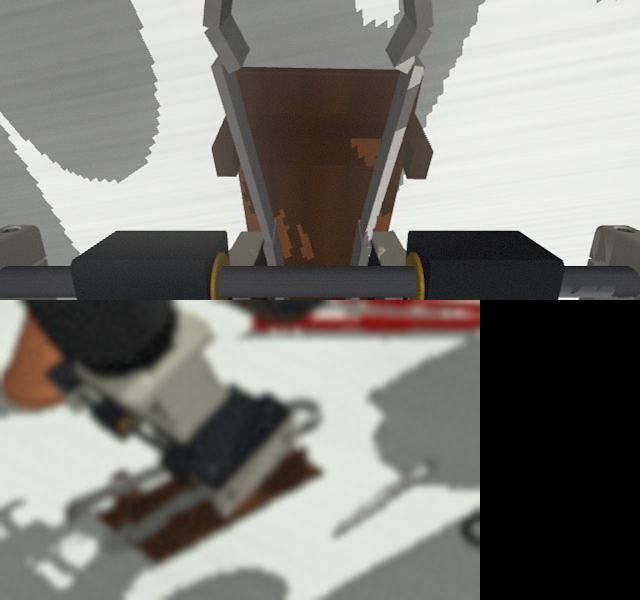

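Request:
move_arm(deltas=[[0,0,-1,0,0,0],[0,0,0,0,0,0],[0,0,0,0,0,0],[0,0,0,0,0,0],[0,0,0,0,0,0]], claw=70)

```text
t: 19.22
eef_pos: [0.5597, -0.2326, 0.1789]
ee_rot: [3.136, 0.418, -0.186]
force: [-0.5, -0.1, -0.2]
width: 0.0629
```

Request:
move_arm(deltas=[[0,0,10,0,0,0],[0,0,20,0,0,0],[-5,0.5,20,-0.55,-2.95,0],[-8,1.2,20,-0.55,-2.95,0],[-8,1.5,20,-0.55,-2.95,0]])

```text
t: 19.63
eef_pos: [0.5388, -0.2295, 0.2704]
ee_rot: [3.136, 0.258, -0.186]
force: [0.8, -0.1, 0.7]
width: 0.0636
```

Request:
move_arm(deltas=[[-8,1.3,15,-0.55,-2.95,0],[-8,1.3,10,-0.55,-2.95,0],[-8,1.3,8,-0.55,-2.95,0],[-8,1.3,4,-0.55,-2.95,0],[-8.5,1.3,0,-0.55,-2.95,0]])

```text
t: 20.05
eef_pos: [0.4982, -0.2229, 0.3083]
ee_rot: [3.137, -0.006, -0.185]
force: [-0.9, 0.5, 0.1]
width: 0.0636
```

```bash
python3 - <<'E'
from h import *
p,Rt,g,s=grasp(); print(p,s['ee_rot'],'g',g,s['width'],s['force'])
W=cam('wrist')
im=arm.grab_frame('wrist'); save(im,'w8.png')
a=cv2.cvtColor(cv2.imread('pics/w3.png')[200:],cv2.COLOR_BGR2GRAY); b=cv2.cvtColor(im,cv2.COLOR_RGB2GRAY)
for n,(x0,x1,y0,y1) in {'Ljaw':(264,290,34,84),'Rjaw':(344,372,34,84),'bow':(290,345,297,327),'restfront':(262,374,90,140)}.items():
    r=cv2.matchTemplate(b,a[y0:y1,x0:x1],cv2.TM_CCOEFF_NORMED); _,v,_,l=cv2.minMaxLoc(r); print(n,round(v,2),l[0]-x0,l[1]-y0)
for d in (0,.105): 
    q=[.497+d*np.cos(-.18),-.222+d*np.sin(-.18),.032]; print(w2px('wrist',q,W))
E
```

```text
[ 0.4982157  -0.22292835  0.30830411] [ 3.13670002 -0.00649899 -0.18533884] g [ 0.49908962 -0.22388517  0.14900938] 0.06363866171311879 [-0.85221896  0.51738032  0.09058304]
Ljaw 0.94 -1 5
Rjaw 0.97 -2 5
bow 0.88 -1 2
restfront 0.98 -1 4
[314.95987349 198.0573939 ]
[313.89050741  54.80035823]
```

The tongs are back on the rest within about 1 mm of their first place (template match). Regripping 12 mm behind the plate middle and closing tighter for the carry.

Request:
move_arm(deltas=[[-9,1.5,-15,0,0.3,0],[-9,1.5,-25,0,0,0],[0,0,-25,0,0,0],[0,0,-20,0,0,0],[0,0,0,0,0,0]])

```text
t: 20.52
eef_pos: [0.4787, -0.2197, 0.2182]
ee_rot: [3.135, 0.011, -0.186]
force: [-0.5, -0.6, -0.5]
width: 0.0633
```

Request:
move_arm(deltas=[[0,0,-12,0,0,0],[0,0,-10,0,0,0],[0,0,-6,0,0,0],[0,0,-2,0,0,0],[0,0,0,0,0,0]])

```text
t: 20.93
eef_pos: [0.4804, -0.2199, 0.1911]
ee_rot: [3.135, 0.005, -0.186]
force: [0.4, 0.6, 0.5]
width: 0.0637
```

Request:
move_arm(deltas=[[0,0,0,0,0,0],[0,0,0,0,0,0],[0,0,0,0,0,0],[0,0,0,0,0,0],[0,0,0,0,0,0]], claw=151)

```text
t: 21.35
eef_pos: [0.4806, -0.2199, 0.1917]
ee_rot: [3.136, 0.003, -0.185]
force: [0.2, 0.1, 2.2]
width: 0.0379
```

Request:
move_arm(deltas=[[0,0,1,0,0,0],[0,0,1,0,0,0],[0,0,2,0,0,0],[0,0,3,0,0,0],[0,0,5,0,0,0]])

```text
t: 21.77
eef_pos: [0.48, -0.2199, 0.2031]
ee_rot: [3.136, 0.005, -0.186]
force: [-0.4, 0.3, -0.9]
width: 0.036
```

Request:
move_arm(deltas=[[0,0,12,0,0,0],[0,0,18,0,0,0],[0,0,25,0,0,0],[0,0,25,0,0,0],[0,0,14,0,0,0]])

```text
t: 22.18
eef_pos: [0.4807, -0.22, 0.3003]
ee_rot: [3.135, 0.001, -0.185]
force: [0.4, 0.9, -1.7]
width: 0.0361
```

```bash
python3 - <<'E'
from h import *
p,Rt,g,s=grasp(); print(p,s['ee_rot'],'g',g,s['width'],s['force'])
im=arm.grab_frame('wrist'); save(im,'w9.png')
r=arm.masks_of('tongs_grip','wrist')
for q in r[:2]:
    ys,xs=np.nonzero(q['pixels']); print(q['score'],xs.min(),xs.max(),ys.min(),ys.max())
E
```

```text
[ 0.48074652 -0.22004949  0.30030353] [ 3.13545232e+00  1.01198672e-03 -1.85113418e-01] g [ 0.48040803 -0.22098125  0.14100661] 0.03605474822429658 [ 0.38421215  0.9040608  -1.68126498]
0.64 253 384 0 328
```

Request:
move_arm(deltas=[[0,5,0,0,0,0],[0,10,0,0,0,0],[0,15,0,0,0,0],[0,18,0,0,0,0],[0,20,-1,0,0,0]])

```text
t: 22.7
eef_pos: [0.4797, -0.1509, 0.2949]
ee_rot: [3.135, 0.007, -0.186]
force: [0.3, -0.1, -1.4]
width: 0.0356
```

Request:
move_arm(deltas=[[0,20,-2,0,0,0],[0,20,-2,0,0,0],[0,20,-2,0,0,0],[-1,20,-2,0,0,0],[-1,20,-2,0,0,0]])

```text
t: 23.12
eef_pos: [0.4775, -0.0504, 0.2848]
ee_rot: [3.135, 0.007, -0.185]
force: [0.2, 0.8, -0.8]
width: 0.0355
```

Request:
move_arm(deltas=[[-1,20,-2,0,0,0],[-1,20,-2,0,0,0],[0,20,-2,0,0,0],[0,15,-2,0,0,0],[0,10,0,0,0,0]])

```text
t: 23.53
eef_pos: [0.4755, 0.0348, 0.2768]
ee_rot: [3.134, 0.006, -0.184]
force: [-0.6, 0.1, -0.7]
width: 0.0356
```

```bash
python3 - <<'E'
from h import *
p,Rt,g,s=grasp(); print(p,s['ee_rot'],'g',g,s['width'],s['force'])
W=cam('wrist');S=cam('scene')
im=arm.grab_frame('wrist'); sc=arm.grab_frame('scene')
for q in arm.masks_of('tongs_grip','wrist')[:2]:
    ys,xs=np.nonzero(q['pixels']); print(q['score'],xs.min(),xs.max(),ys.min(),ys.max())
    m=q['pixels']
    for y in (0,10,20,40,60,80): 
        c=np.nonzero(m[y])[0]; print(y,c.min() if len(c) else None,c.max() if len(c) else None)
for th,z in [('lock_mid',.035),('dish',0)]:
    for r in arm.spot_point(th,'wrist')[:2]: print(th,'w',round(r['score'],2),np.round(r['xy']),np.round(px2w('wrist',r['xy'],z,W),4))
    for r in arm.spot_point(th,'scene')[:2]: print(th,'s',round(r['score'],2),np.round(r['xy']),np.round(px2w('scene',r['xy'],z,S),4))
j=g+.1165*np.array([np.cos(-.185),np.sin(-.185),0]); print('jaw exp',j,w2px('scene',j,S),w2px('wrist',j,W))
for r in arm.spot_point('tongs_jaws','scene')[:3]: print('jaws scene',round(r['score'],2),r['xy'])
o=np.zeros((600,720,3),np.uint8);o[:150,:640]=im[:150]
o[150:600,:]=cv2.resize(sc[170:270,280:440],(720,450),interpolation=cv2.INTER_CUBIC);save(o,'w10.png')
E
```

```text
[0.47545012 0.03475234 0.27676166] [ 3.13420015  0.00646381 -0.18444264] g [0.47422196 0.03378354 0.11746935] 0.03564784306885397 [-0.60128804  0.08559115 -0.67723087]
lock_mid w 0.75 [321.  13.] [0.5919 0.0094 0.035 ]
lock_mid s 0.67 [338. 246.] [0.6011 0.0134 0.035 ]
dish s 0.71 [381. 219.] [0.4073 0.0311 0.    ]
dish s 0.57 [340. 253.] [0.5904 0.0119 0.    ]
jaw exp [0.58873404 0.01235377 0.11746935] [340.62330545 217.49287588] [318.15676747 -28.34472632]
jaws scene 0.86 [438.6, 210.0]
jaws scene 0.77 [341.1, 218.0]
jaws scene 0.54 [306.6, 158.6]
```

View pics/w10.png

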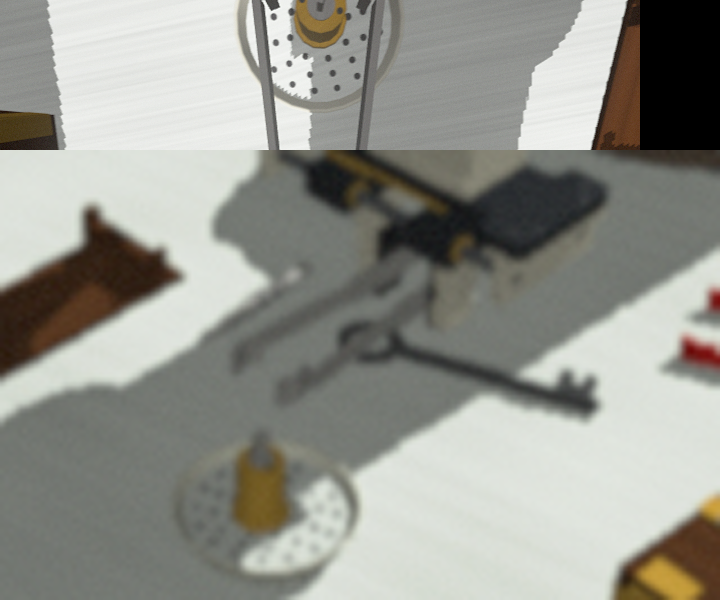

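The tongs are level now: the jaw point is seen at (341,218) and expected at (341,217). In plan they are about 3 mm from the cylinder's axis. Opening to 43 mm, correcting and lowering part of the way.

Request:
move_arm(deltas=[[1.5,-1,0,0,0,0],[1.5,-1,0,0,0,0],[0,0,-5,0,0,0],[0,0,-10,0,0,0],[0,0,-10,0,0,0]], claw=129)

```text
t: 24.35
eef_pos: [0.4795, 0.0309, 0.2529]
ee_rot: [3.136, 0.003, -0.186]
force: [-1.1, 0.3, -2.0]
width: 0.0432
```

```bash
python3 - <<'E'
from h import *
p,Rt,g,s=grasp(); S=cam('scene');print(p,'g',g,s['width'],s['force'])
im=arm.grab_frame('wrist'); sc=arm.grab_frame('scene'); save(im,'w11.png'); save(sc,'s11.png')
j=g+.1165*np.array([np.cos(-.185),np.sin(-.185),0]); print('jaw exp',j,w2px('scene',j,S))
for r in arm.spot_point('tongs_jaws','scene')[:3]: print('jaws scene',round(r['score'],2),r['xy'])
# arm edges along wrist rows: dark/bright columns
a=cv2.cvtColor(cv2.imread('pics/w10.png')[:150,:640],cv2.COLOR_BGR2GRAY); b=cv2.cvtColor(im,cv2.COLOR_RGB2GRAY)
for n,(x0,x1,y0,y1) in {'Larm':(255,285,60,140),'Rarm':(350,385,60,140)}.items():
    r=cv2.matchTemplate(b[:200,200:440],a[y0:y1,x0:x1],cv2.TM_CCOEFF_NORMED); _,v,_,l=cv2.minMaxLoc(r); print(n,round(v,2),l[0]+200-x0,l[1]-y0)
E
```

```text
[0.47945406 0.03089485 0.25289666] g [0.47877529 0.03016411 0.09359978] 0.04320014044344987 [-1.08378502  0.27196071 -2.02461149]
jaw exp [0.59328736 0.00873434 0.09359978] [338.28830783 225.50220932]
jaws scene 0.64 [434.4, 209.9]
jaws scene 0.56 [306.0, 157.1]
jaws scene 0.55 [335.7, 225.4]
Larm 0.81 -16 3
Rarm 0.75 19 -14
```

Request:
move_arm(deltas=[[-1.5,1,-10,0,0,0],[0,0,-13,0,0,0],[0,0,-13,0,0,0],[0,0,-11,0,0,0],[0,0,-7,0,0,0]])

```text
t: 24.92
eef_pos: [0.4778, 0.0321, 0.1987]
ee_rot: [3.135, 0.004, -0.186]
force: [0.4, -0.4, -0.6]
width: 0.0435
```

```bash
python3 - <<'E'
from h import *
p,Rt,g,s=grasp(); S=cam('scene');print(p,'g',g,s['width'],s['force'])
im=arm.grab_frame('wrist'); sc=arm.grab_frame('scene')
o=np.zeros((600,720,3),np.uint8);o[:150,:640]=im[:150]
o[150:600,:]=cv2.resize(sc[190:270,285:413],(720,450),interpolation=cv2.INTER_CUBIC);save(o,'w12.png')
j=g+.1165*np.array([np.cos(-.185),np.sin(-.185),0]); print('jaw exp',j,w2px('scene',j,S))
for th in ('tongs_jaws','lock_mid'):
  for r in arm.spot_point(th,'scene')[:3]: print(th,round(r['score'],2),r['xy'])
E
```

```text
[0.47784793 0.03206347 0.1986681 ] g [0.47697647 0.03122215 0.03937271] 0.04346698683183253 [ 0.42714787 -0.38729157 -0.64948334]
jaw exp [0.59148855 0.00979238 0.03937271] [338.95745295 241.70982252]
tongs_jaws 0.79 [305.6, 157.2]
tongs_jaws 0.67 [339.3, 240.3]
tongs_jaws 0.67 [437.3, 210.1]
lock_mid 0.7 [336.8, 244.2]
```

View pics/w12.png

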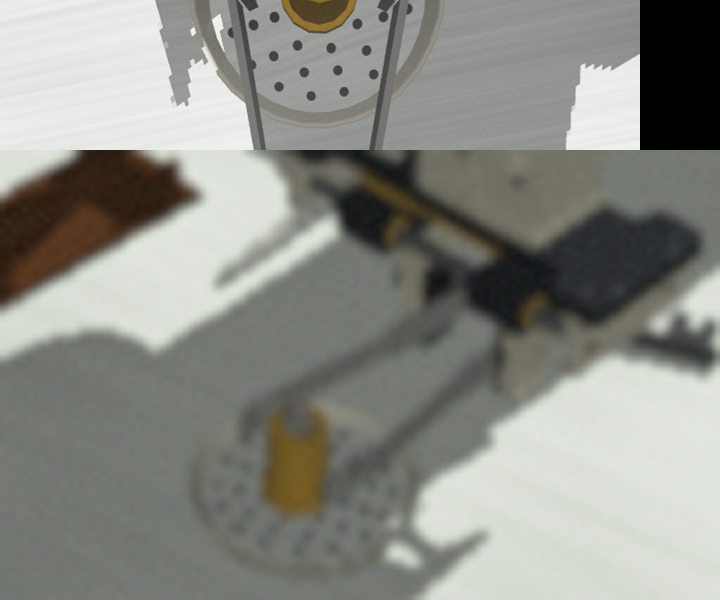

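Request:
move_arm(deltas=[[1.5,-0.3,-1,0,0,0],[1.5,-0.3,-1,0,0,0],[0,0,0,0,0,0],[0,0,0,0,0,0],[0,0,0,0,0,0]])

```text
t: 25.53
eef_pos: [0.4808, 0.0315, 0.1973]
ee_rot: [3.136, 0.004, -0.186]
force: [-0.7, 0.2, -1.4]
width: 0.0433
```

Request:
move_arm(deltas=[[0,0,0,0,0,0],[0,0,0,0,0,0],[0,0,0,0,0,0],[0,0,0,0,0,0],[0,0,0,0,0,0]], claw=190, squeeze=25)

```text
t: 25.95
eef_pos: [0.4807, 0.0315, 0.1971]
ee_rot: [3.135, 0.004, -0.186]
force: [-0.4, -0.6, -1.1]
width: 0.0334
```

Request:
move_arm(deltas=[[0,0,0,0,0,0],[0,0,0,0,0,0],[0,0,0,0,0,0],[0,0,0,0,0,0],[0,0,0,0,0,0]], claw=255, squeeze=55)

```text
t: 26.37
eef_pos: [0.4808, 0.0315, 0.1971]
ee_rot: [3.136, 0.004, -0.186]
force: [0.6, -0.9, -1.3]
width: 0.0332
```

Request:
move_arm(deltas=[[0,0,0,0,0,0],[0,0,0,0,0,0],[0,0,0,0,0,0],[0,0,0,0,0,0],[0,0,0,0,0,0]])

```text
t: 26.78
eef_pos: [0.4808, 0.0314, 0.1971]
ee_rot: [3.136, 0.004, -0.186]
force: [0.2, -0.2, -1.6]
width: 0.0332
```

The width is 33.2 mm, so the jaws are closed on the cylinder. Lifting gently.

Request:
move_arm(deltas=[[0,0,1,0,0,0],[0,0,2,0,0,0],[0,0,4,0,0,0],[0,0,6,0,0,0],[0,0,7,0,0,0]])

```text
t: 27.2
eef_pos: [0.4807, 0.0315, 0.2176]
ee_rot: [3.135, 0.005, -0.186]
force: [-0.2, 0.3, -3.8]
width: 0.0328
```

```bash
cat > chk.py <<'E'
from h import *
import sys
p,Rt,g,s=grasp(); S=cam('scene');print(p,'g',g,s['width'],s['force'])
im=arm.grab_frame('wrist'); sc=arm.grab_frame('scene'); save(sc,sys.argv[1]+'s.png'); save(im,sys.argv[1]+'w.png')
j=g+.1165*np.array([np.cos(-.185),np.sin(-.185),0]); print('jaw exp',j,w2px('scene',j,S))
for th in ('tongs_jaws','lock_mid','dish'):
  for r in arm.spot_point(th,'scene')[:3]: print(th,round(r['score'],2),r['xy'])
for r in arm.masks_of('lock_mid','scene')[:1]:
  ys,xs=np.nonzero(r['pixels']); c=cv2.fitLine(np.c_[xs,ys].astype(np.float32),cv2.DIST_L2,0,.01,.01).ravel(); print('lock mask',len(xs),xs.mean(),ys.mean(),ys.min(),ys.max(),c[:2])
E
python3 chk.py k1
```

```text
[0.48067185 0.03147155 0.21755306] g [0.4797413  0.0306176  0.05825807] 0.03278797822434558 [-0.20190212  0.33606513 -3.84858626]
jaw exp [0.59425337 0.00918783 0.05825807] [338.16914556 236.61490156]
tongs_jaws 0.88 [436.4, 212.0]
tongs_jaws 0.84 [338.2, 237.0]
tongs_jaws 0.77 [304.4, 155.1]
lock_mid 0.63 [338.8, 239.2]
dish 0.78 [341.7, 253.0]
dish 0.7 [336.8, 236.2]
dish 0.27 [304.6, 297.2]
lock mask 163 337.159509202454 237.27607361963192 227 248 [ 0.13279253 -0.9911439 ]
```

Request:
move_arm(deltas=[[0,0,7,0,0,0],[0,0,8,0,0,0],[0,0,9,0,0,0],[0,0,9,0,0,0],[0,0,9,0,0,0]])

```text
t: 27.92
eef_pos: [0.4809, 0.0315, 0.2604]
ee_rot: [3.136, 0.004, -0.185]
force: [-0.4, -0.6, -2.3]
width: 0.0327
```

Request:
move_arm(deltas=[[0,0,9,0,0,0],[0,0,9,0,0,0],[0,0,9,0,0,0],[0,0,8,0,0,0],[0,0,8,0,0,0]])

```text
t: 28.33
eef_pos: [0.4807, 0.0315, 0.3031]
ee_rot: [3.136, 0.004, -0.186]
force: [0.4, 1.1, -3.4]
width: 0.033
```

Request:
move_arm(deltas=[[0,0,5,0,0,0],[0,0,2,0,0,0],[0,0,0,0,0,0],[0,0,0,0,0,0],[0,0,0,0,0,0]])

```text
t: 28.75
eef_pos: [0.4806, 0.0314, 0.3086]
ee_rot: [3.135, 0.005, -0.186]
force: [0.5, 0.4, -3.0]
width: 0.0332
```

Request:
move_arm(deltas=[[0,0,0,0,0,0],[0,0,0,0,0,0],[0,0,0,0,0,0],[0,0,0,0,0,0],[0,0,0,0,0,0]])

```text
t: 29.17
eef_pos: [0.4808, 0.0315, 0.3091]
ee_rot: [3.135, 0.004, -0.186]
force: [0.3, -0.2, -3.3]
width: 0.0331
```

```bash
python3 chk.py k2; python3 - <<'E'
import cv2,numpy as np
a=cv2.imread('pics/k2s.png'); w=cv2.imread('pics/k2w.png')
o=np.zeros((590,800,3),np.uint8); o[:450]=cv2.resize(a[180:300,300:513],(800,450),interpolation=cv2.INTER_CUBIC); o[450:,:640]=w[:140]
cv2.imwrite('pics/k2c.png',o)
E
```

```text
[0.48078043 0.03150906 0.30905752] g [0.47991527 0.03068    0.14976203] 0.033066195170652124 [ 0.2506116  -0.16137165 -3.26757026]
jaw exp [0.59442735 0.00925023 0.14976203] [338.28329762 207.65788761]
tongs_jaws 0.82 [337.7, 206.8]
tongs_jaws 0.73 [435.1, 207.8]
tongs_jaws 0.66 [308.7, 158.7]
lock_mid 0.58 [336.8, 206.6]
dish 0.86 [339.1, 255.0]
lock mask 183 336.89617486338796 209.36612021857923 197 220 [ 0.09567916 -0.99541223]
```

```bash
python3 -c "
from station import arm
print(arm.job_done())"
```

```text
the job is handed in; nothing more can be done
None
```

I closed both leaves of the pin box, plain leaf first, then lifted the lock cylinder in the spring tongs. I handed the job in with it held over the dish. No verdict came back; it took about 29 s of the 64 s allowed.

- **Leaves:** I pressed each flat (13 N, then 18 N) with the fingertips at about 68 mm, the shut height. A later picture showed both shut. I had no direct reading of the hinge angles.
- **Tongs:** The first grip was too light and too far forward, and the tongs slipped nose-up about 42° on the way. I laid them back on the rest, regripped 12 mm further back, and they then stayed level.
- **Cylinder:** The jaws closed at 33 mm over the plates, and the wrist force rose by about 2 N, as expected for the added cylinder.
- **Final position:** Before handing in, the jaw point was seen at scene pixel (338,207), where (338,208) was expected. The cylinder's middle was at (337,207). That puts it about 147 mm above the bench, nearly upright, and over the dish.

**Checks that disagreed or were missing:**
- The scene camera sometimes placed the cylinder up to 10 mm further in x than the wrist camera did. I went mainly by the wrist view.
- My thirteenth picture, a close-up of the lifted cylinder, was refused at the 12-picture limit. The final state is therefore confirmed by numbers only.

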